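Close and lock the access hatch of a measuring-machine interface box

ROBOT

A 6-joint arm with a two-finger parallel gripper is mounted at the origin on the work surface. World frame = base frame: x ahead of the robot, y to its left, z up, the work surface at z = 0. Lengths are in m, angles in rad, forces in N, time in s.
With the tool pointing down it reaches from about 0.25 to 0.725 m from the base axis. Payload 4 kg.
Tool frame: the origin (TCP) lies midway between the tips of the shut fingers; the grasp point (between the pads) lies 19 mm behind it; z points along the fingers, y is the line along which they close (so a half turn about z gives the same grasp; the last joint's range is limited). The gripper opens to 85 mm and grips with 20 to 120 N. Pads are 22 mm wide; open, the fingers measure 114 mm over their backs; the gripper's body (76 mm by 85 mm) begins 54 mm behind the grasp point. The pads swing forward as they close: fully open they stand 13 mm farther back than shut.
Start: joints at [1.165, 0.241, 0.005, 1.335, 0, 1.571], TCP at [0.197, 0.459, 0.231] pointing down, gripper open.
Joint ranges: [-2.72, 2.72], [-1.05, 1.87], [-1.09, 1.28], [-1.99, 2.15], [-1.42, 1.44], [-3.14, 3.14]. Speed limits (rad/s): [2.79, 2.79, 3.14, 3.14, 3.14, 3.14].

INTERFACE

Orientations are given as a 3x3 rotation matrix whose columns are the frame's x, y, z axes.
In Python, from workcell import state, grab_frame, sign_off gives the robot as it stands.
- The arm moves only by the tool jog_arm, never from a script. Its argument "moves" is text: rows parted by semicolons, each of 5 numbers parted by spaces: the shift along the world's x, y, z in cm, then the turn about the world's z in degrees, then the opening, from 0 (shut) to 1 (fully open). A call has 1 to 12 rows; each row is the pose to reach, as a shift and turn from the pose commanded when the call began; what a row does not reach only later rows make up. A row lasts 1/10 s, in which the tool goes at most 50 mm and 8.59 degrees, less where a joint would pass 70% of its speed; a pose out of reach is approached as far as the arm can. A call with a gripper value outside its range is refused whole. The fingers move at their own pace and stop on an object; "newtons" is the grip in N (left out, the last holds). Time passes only in rows, so rows that repeat a pose let the fingers close. It gives the time, the measured TCP pose, the force, the opening and the grip force at its end, in the units of the state.
- state(): the state, without advancing time (a new reading comes with each control period).
- grab_frame(name): name is "side" or "top" or "wrist"; returns a dict with "pixels" (400x640x3 uint8, red, green, blue), "fx", "fy", "cx", "cy" (pixels), "rvec" (rotation vector, rad) and "tvec" (3), from world to camera coordinates, as OpenCV has them. Camera axes: x right, y down, z forward; pixel columns grow to the right and rows downward; lengths in m; the calibration is good to about 2 mm. A picture is of the moment at which its call begins. There is no depth.
- sign_off(): hands the job in; it is judged then, once.
The state is a dict: "clock": time; "q": joint angles; "qd": joint speeds; "joint_efforts": joint torques, N m; "tool_pos": TCP position; "eef_rot": TCP orientation; "contact_force": force on the tool from outside, world axes, zero at the start; "moment": the same for the moment, N m; "gripper_width": opening from 0.0 (shut) to 1.0 (fully open); "gripper_force": force on a finger pad.
Only numpy, scipy, OpenCV 4.12 (cv2) and the standard library are available. Lean on these libraries where they do the work, as an engineer would, in place of code of your own. Each camera call takes 0.05 s, during which the arm holds its last target. There are 200 camera calls.

TASK

Close up the interface box: with the fingertips, push the aluminium cover by its black rib away from its open position until it is fully home against the end stop. Then set a fingertip in the slot of the red quarter-turn cam and turn it clockwise (seen from above) as far as it goes, so that its yellow tongue locks the cover; turn it by the slot only, without pushing on the tongue. Do not lift the cover, leave everything else where it stands, and finish clear.

Things in the scene. Friction and masses are not known exactly. Their poses are not given: they have to be found in the camera images.
- box: Grey interface box fixed to the table, 280 (x) x 270 (y) mm, deck 50 mm above the table. Origin: centre of its underside, z up. Its +x is the way the cover slides home. The cover runs between two 12 mm high steel rails along x, centred on y = +60 mm. The cam's axis is at x = -10, y = -60 mm.
- end_stop (a point): Middle of the face of the steel end stop that the cover's front edge meets, on the box at x = +115, y = +60 mm (box frame). The stop's top is 74 mm above the table; a lip on it reaches 8 mm back over the cover's front edge.
- rib_top (a point): Top centre of the cover's black rib, 88 mm above the table. Rib: 12 mm (x) x 70 mm (y), 22 mm high, in the middle of the cover's thick part, whose flat top is 66 mm above the table. Axes as the box's. Home: x = +60, y = +60 mm in the box's frame, 55 mm short of the stop's face; it starts 55 to 75 mm before home, towards -x.
- cover: The loose aluminium cover, about 0.4 kg, sliding with light friction on the deck: 120 mm wide (y), 16 mm thick over 110 mm (x), and behind that (-x) a flange 5 mm thin and 25 mm long, over which the tongue comes to lie, behind the thick part. Origin: under the middle of the thick part, at deck height.
- cam_slot (a point): Centre of the cam's slot floor, on the cam's vertical axis, 75 mm above the table. The cam is a round red head, 94 mm across, with one slot across its middle: 82 mm long, 38 mm wide, 21 mm deep, closed ends, open upward, black floor. The point's x axis runs along the slot and turns with it. A fixed black collar, 112 mm across, stands round the head, level with its top (96 mm).
- tongue_tip (a point): Middle of the end of the cam's yellow tongue, a flat bar under the head that turns with it: 24 mm wide, 10 mm thick, reaching 74 mm from the cam's axis, 57 to 67 mm above the table. Its root lies on the cam's axis, towards +x of this point.
- cam (a joint): Angle of the cam, growing clockwise seen from above: 0 = open (slot along the box's x, tongue towards -x), 1.571 = locked, at its stop (slot along the box's y, tongue towards +y, behind the cover's thick part). Takes about 0.07 N m to turn, stays where left, starts between 0 and 0.3. If the cover is not home the tongue runs into it.
- ring_gauge: Bystander, to be left alone: steel ring, 38 mm across, 16 mm high, lying on the box's deck beside the cam; origin: centre of its underside.
- stylus: Bystander, to be left alone: small brass stylus standing on the box's deck, 20 mm across, 48 mm high; origin: centre of its underside.
- bearing: Bystander, to be left alone: steel bearing ring lying on the table, 150 mm across, 40 mm high; origin: centre of its underside.
- ball_stand: Bystander, to be left alone: steel reference ball on a stem with a 60 mm round foot, 130 mm high, on the table; origin: centre of its underside.
- gauge_case: Bystander, to be left alone: closed wooden gauge-block case, 100 x 140 x 35 mm, on the table; origin: centre of its underside.
- pendant: Bystander, to be left alone: white joystick pendant lying on the table, 180 x 75 mm, 82 mm high at the stick; origin: centre of its underside.
- masterplug: Bystander, to be left alone: dark steel plug gauge standing on the table, 44 mm across, 97 mm high; origin: centre of its underside.
There are look-alikes about, which are no part of the job. What is shaped like the cover but purple is not meant.

How it is judged:
On the way, in this order (a step that is already met when the one before it is completed fails the run):
1. the cover is fully home while the cam is still open (x of rib_top in the frame of box above 0.0565 m and z of rib_top in the frame of box below 0.091 m and value of joint cam below 0.6 rad), for 0.2 s.
2. the cam is turned to its stop behind the home cover (x of rib_top in the frame of box above 0.0565 m and z of rib_top in the frame of box below 0.091 m and value of joint cam above 1.4 rad), for 0.2 s.
At the end, for the whole second after the job is handed in: The cover is home within 3.5 mm and flat on the deck, the cam is at 1.40 rad or more (stop at 1.571) and at rest (all of step 2 and velocity of joint cam between -0.05 and 0.05 rad/s); the robot touches nothing.
It fails at once if the cover is lifted more than 10 mm (z of rib_top in the frame of box above 0.098 m).
It fails at once if the robot pushes on the tongue itself (contact force between any of the fingers, the arm and cam_c0 above 1 N).
It fails at once if a bystander is moved more than 20 mm (distance of any of ring_gauge, stylus, bearing, ball_stand, gauge_case, pendant, masterplug from where it was at the start of the episode above 0.02 m).
It also fails if it takes over 50 s, if anything falls off the work surface, if the arm or the gripper's body presses on something with over 40 N, if the wrist force passes 120 N, or if a joint passes its speed limit or range.

## Working session

There is one attempt and no reset: what is moved stays moved. The work goes in short steps, Python scripts to look and compute and a tool call to move; the robot and the scene stay as the last step left them, time stands still between calls to the robot, and variables do not carry over. Pictures are saved under pics/ and viewed, at most 10 in all, crops included, and the job is handed in when it is done.

Besides the shell and the picture viewer there is one more tool, called as name(argument=value, ...) on one line, values as JSON. jog_arm: Moves the arm, as the interface text tells. Its arguments: {"type":"object","properties":{"moves":{"type":"string"},"newtons":{"type":"number"}},"required":["moves"]}

```bash
mkdir -p pics
cat > h.py <<'E'
import numpy as np, cv2
from workcell import state, grab_frame, sign_off
def cam(n):
    f=grab_frame(n); f['K']=np.array([[f['fx'],0,f['cx']],[0,f['fy'],f['cy']],[0,0,1.]])
    f['R']=cv2.Rodrigues(np.array(f['rvec'],float))[0]; f['t']=np.array(f['tvec'],float); return f
def ray(f,uv,z):
    d=f['R'].T@np.linalg.inv(f['K'])@np.array([uv[0],uv[1],1.]); c=-f['R'].T@f['t']
    return c+d*(z-c[2])/d[2]
def proj(f,p): return cv2.projectPoints(np.array(p,float).reshape(-1,1,3),np.array(f['rvec'],float),f['t'],f['K'],None)[0][:,0]
def save(f,n): cv2.imwrite('pics/'+n,cv2.cvtColor(f['pixels'],cv2.COLOR_RGB2BGR))
E
python3 - <<'E'
from h import *
for n in('top','side'):
    f=cam(n); save(f,n+'1.png'); print(n,-f['R'].T@f['t'],f['fx'])
print(state())
E
```

```text
top [0.31364143 0.00938534 1.18879419] 408.1806028517194
side [ 0.4037901  -0.81524774  0.91993702] 449.3716707308917
{'clock': 0.1, 'q': array([ 1.16499274e+00,  2.41312329e-01,  3.85027495e-03,  1.33518091e+00,
       -3.02733032e-05,  1.57078542e+00]), 'qd': array([ 0.00138629, -0.00146208,  0.00374768,  0.00179225,  0.00011817,
        0.00145197]), 'joint_efforts': array([ 3.71510669e-04, -3.73137510e+01,  2.53009951e+01,  1.08607707e-02,
        5.06574895e-05,  4.02016724e-06]), 'tool_pos': array([0.1971652 , 0.45887276, 0.2305113 ]), 'eef_rot': array([[-9.18789798e-01,  3.94746521e-01, -7.01159183e-04],
       [ 3.94747142e-01,  9.18788210e-01, -1.70861519e-03],
       [-3.02531117e-05, -1.84663879e-03, -9.99998295e-01]]), 'contact_force': array([0.42346869, 0.61156756, 0.23196201]), 'moment': array([-0.01751233,  0.03280476,  0.01915957]), 'gripper_force': 0.0, 'gripper_width': 0.9966522258124624}
```

View pics/top1.png

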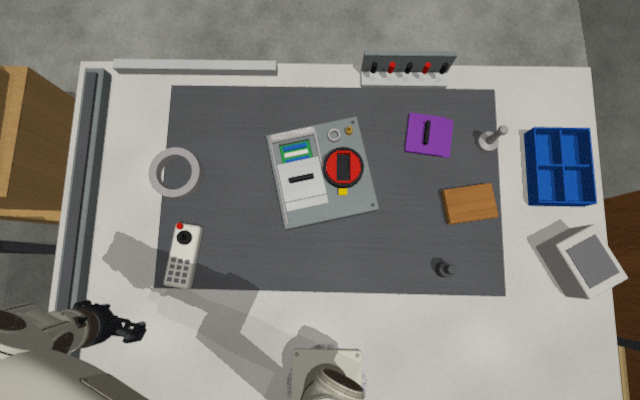

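View pics/side1.png

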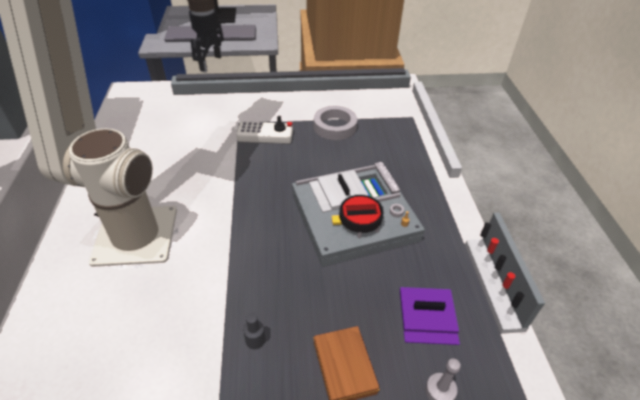

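The box sits at about (322,173) in the top view. Its +x points up the image, with the cam at (343,167), the rib at (301,178) and the yellow tongue at (342,191). Next I'll zoom in with the box model fitted over it.

```bash
cat > m.py <<'E'
from h import *
from scipy.optimize import least_squares
f=cam('top'); im=f['pixels'].astype(int); r,g,b=im[...,0],im[...,1],im[...,2]
def cen(m,x0,x1,y0,y1):
    k=np.zeros_like(m);k[y0:y1,x0:x1]=m[y0:y1,x0:x1]; v,u=np.nonzero(k); return np.array([u.mean(),v.mean()]),len(u)
red,n=cen((r>120)&(g<70)&(b<70),310,380,130,200)
rb,n2=cen((r<60)&(g<60)&(b<60),285,318,165,190)
yl,n3=cen((r>150)&(g>120)&(b<80),325,360,180,205)
print(red,n,rb,n2,yl,n3)
C=ray(f,red,.096); Rb=ray(f,rb,.088); T=ray(f,yl,.067)
print('cam',C,'rib',Rb,'yl',T,np.linalg.norm(T-C))
cor=[ray(f,p,.05)[:2] for p in [(267,135),(356,118),(379,210),(287,228)]]
mod=np.array([[.14,.135],[.14,-.135],[-.14,-.135],[-.14,.135]])
def w(p,q): c,s=np.cos(p[2]),np.sin(p[2]); return p[:2]+np.atleast_2d(q)@np.array([[c,s],[-s,c]])
def res(p): return np.r_[(w(p,mod)-cor).ravel(),3*(w(p,[-.01,-.06])[0]-C[:2])]
s=least_squares(res,[.5,0,.2]); p=s.x; print('box',p,np.degrees(p[2]),s.fun.round(4))
c,sn=np.cos(p[2]),np.sin(p[2]); d=Rb[:2]-p[:2]; print('rib in box',d@[c,sn],d@[-sn,c])
dt=T[:2]-C[:2]; print('tongue ang in box (deg)',np.degrees(np.arctan2(dt@[-sn,c],dt@[c,sn])))
big=cv2.resize(f['pixels'][95:250,240:400],None,fx=5,fy=5,interpolation=cv2.INTER_CUBIC)[:600]
big=cv2.resize(f['pixels'][105:240,250:395],None,fx=4.4,fy=4.4,interpolation=cv2.INTER_CUBIC)
def dot(q,z,col):
    for a in w(p,q):
        u=(proj(f,[*a,z])[0]-[250,105]+.5)*4.4; cv2.circle(big,tuple(int(x) for x in u),3,col,-1)
dot(mod,.05,(255,0,255)); dot([-.01,-.06],.096,(0,255,0)); dot([.115,.06],.074,(0,255,255)); dot([.06,.06],.088,(0,0,255)); dot([[.115,0],[.115,.12]],.05,(255,128,0))
cv2.imwrite('pics/fit.png',big[...,::-1])
E
python3 m.py
```

```text
[342.96503497 166.56643357] 572 [300.73267327 177.84158416] 101 [342.5 191. ] 56
cam [ 0.5932156 -0.0356101  0.096    ] rib [0.56111521 0.08026145 0.088     ] yl [ 0.53034772 -0.03633651  0.067     ] 0.06923797904660545
box [0.58901822 0.02412802 0.23036146] 13.198739650362077 [-0.0012  0.0026  0.0043 -0.0015  0.0023  0.0009 -0.0033  0.0066 -0.0007
 -0.0029]
rib in box -0.01434900596622769 0.061021678253727486
tongue ang in box (deg) 167.4632569680667
```

View pics/fit.png

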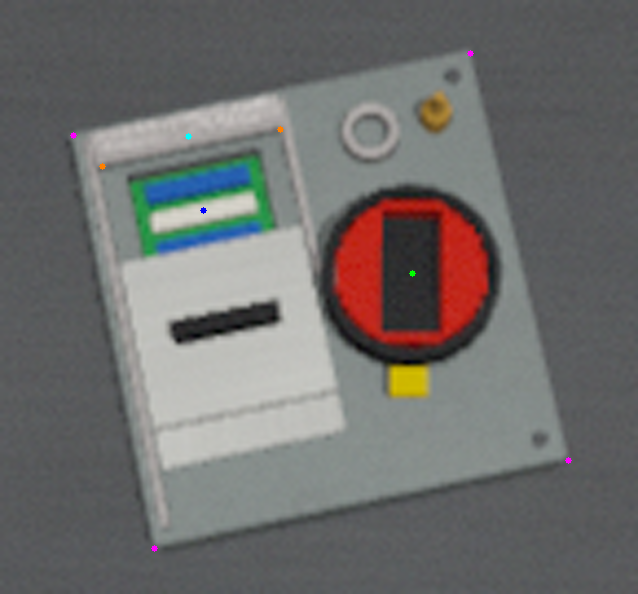

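The box fit is good to a few mm: yaw 13.2°, rib 74 mm short of home, and cam at about 0.22 rad from the tongue angle. I'll move to above the spot behind the rib with the fingers shut and y along the box's y.

jog_arm(moves="5 -5.8 -2 8 0; 10 -11.6 -4 16 0; 14 -16.2 -6 24 0; 18 -20.9 -8 30 0; 22 -25.5 -10 36.5 0; 26 -30.1 -11 36.5 0; 30 -34.8 -11 36.5 0; 33.3 -38.6 -11.5 36.5 0; 33.3 -38.6 -11.5 36.5 0; 33.3 -38.6 -11.5 36.5 0; 33.3 -38.6 -12 36.5 0; 33.3 -38.6 -12 36.5 0", newtons=40)

```text
clock: 1.35
tool_pos: [0.5323, 0.0694, 0.1094]
eef_rot: [[-0.975, -0.223, -0.001], [-0.223, 0.975, -0.001], [0.001, -0.001, -1.0]]
contact_force: [0.1, 0.5, -0.6]
gripper_width: 0.001
gripper_force: 0.0
```

Run:
```python
from h import *
s=state();print(s['tool_pos'],s['eef_rot'][:2,1],s['contact_force'])
f=cam('wrist'); save(f,'w1.png'); f=cam('side')
cv2.imwrite('pics/s2.png',cv2.resize(f['pixels'][130:270,260:450],None,fx=4,fy=4,interpolation=cv2.INTER_CUBIC)[...,::-1])
```

```text
[0.53226214 0.06935032 0.10936451] [-0.22291623  0.97483687] [ 0.13640139  0.46557317 -0.61431993]
```

View pics/s2.png

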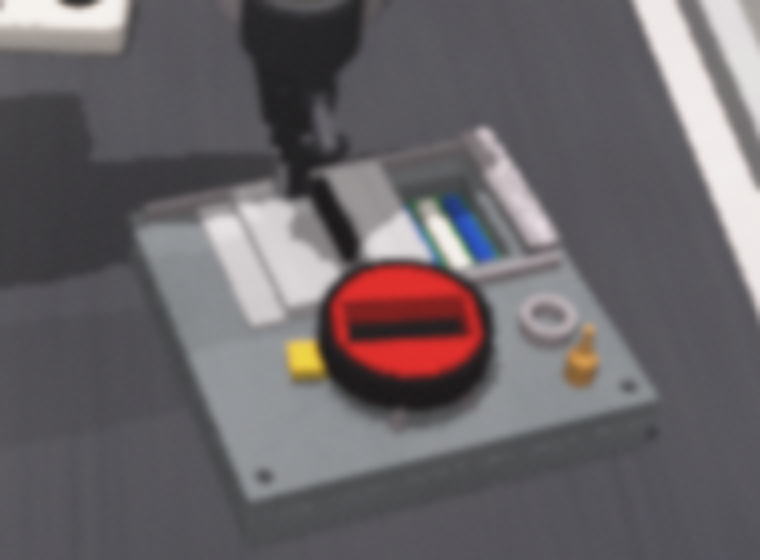

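The fingers are behind the rib, at about (300,190) against the rib at (335,215). Now I'll go down and push part of the way.

jog_arm(moves="-0.3 0 -1.5 0 0; -0.3 0.3 -3.5 0 0; -0.3 0.3 -3.5 0 0; 0.4 0.5 -3.5 0 0; 1.0 0.6 -3.5 0 0; 1.6 0.7 -3.5 0 0; 2.2 0.9 -3.5 0 0; 2.9 1.0 -3.5 0 0; 3.6 1.2 -3.5 0 0; 4.3 1.4 -3.5 0 0; 5.0 1.5 -3.5 0 0; 5.0 1.5 -3.5 0 0")

```text
clock: 2.65
tool_pos: [0.5818, 0.0886, 0.0763]
eef_rot: [[-0.973, -0.229, 0.002], [-0.229, 0.973, 0.0], [-0.002, -0.0, -1.0]]
contact_force: [0.1, 0.8, 0.1]
gripper_width: 0.001
gripper_force: 0.0
```

Run:
```python
from h import *
f=cam('top')
cv2.imwrite('pics/t2.png',cv2.resize(f['pixels'][105:240,250:395],None,fx=4.4,fy=4.4,interpolation=cv2.INTER_CUBIC)[...,::-1])
```

```text
(no output)
```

View pics/t2.png

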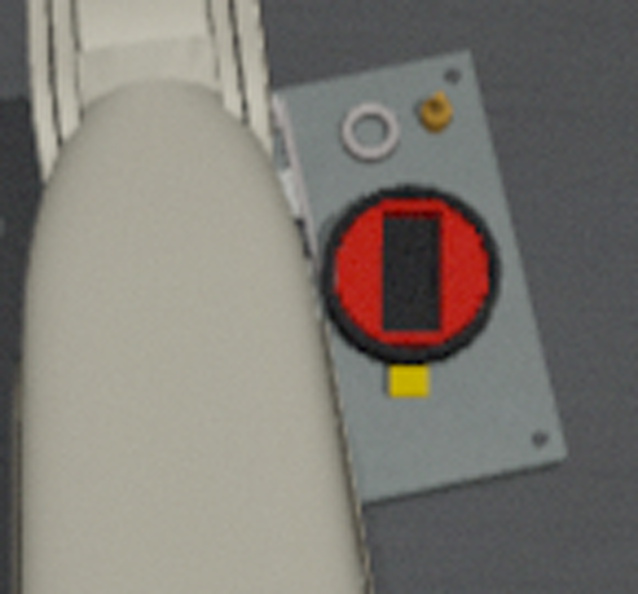

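The arm hides the cover in the top view, so I'll continue and watch the force.

jog_arm(moves="0.6 0.1 0 0 0; 1.2 0.2 0 0 0; 1.8 0.4 0 0 0; 2.3 0.5 0 0 0; 2.7 0.6 0 0 0; 3.0 0.6 0 0 0; 3.2 0.7 0 0 0; 3.2 0.7 0 0 0")

```text
clock: 3.5
tool_pos: [0.6129, 0.0955, 0.0764]
eef_rot: [[-0.973, -0.229, 0.001], [-0.229, 0.973, 0.0], [-0.001, -0.0, -1.0]]
contact_force: [1.0, 0.1, 0.6]
gripper_width: 0.0
gripper_force: 0.0
```

jog_arm(moves="0.2 0 0 0 0; 0.3 0.1 0 0 0; 0.4 0.1 0 0 0; 0.4 0.1 0 0 0")

```text
clock: 3.9
tool_pos: [0.6165, 0.0965, 0.0764]
eef_rot: [[-0.973, -0.229, 0.0], [-0.229, 0.973, 0.0], [-0.0, 0.0, -1.0]]
contact_force: [0.0, 0.1, 0.7]
gripper_width: 0.001
gripper_force: 0.3
```

Run:
```python
from h import *
s=state();print(s['tool_pos'],s['contact_force'])
f=cam('side')
cv2.imwrite('pics/s3.png',cv2.resize(f['pixels'][130:270,260:450],None,fx=4,fy=4,interpolation=cv2.INTER_CUBIC)[...,::-1])
```

```text
[0.61651914 0.09646188 0.07637875] [0.00127071 0.14068391 0.66941499]
```

View pics/s3.png

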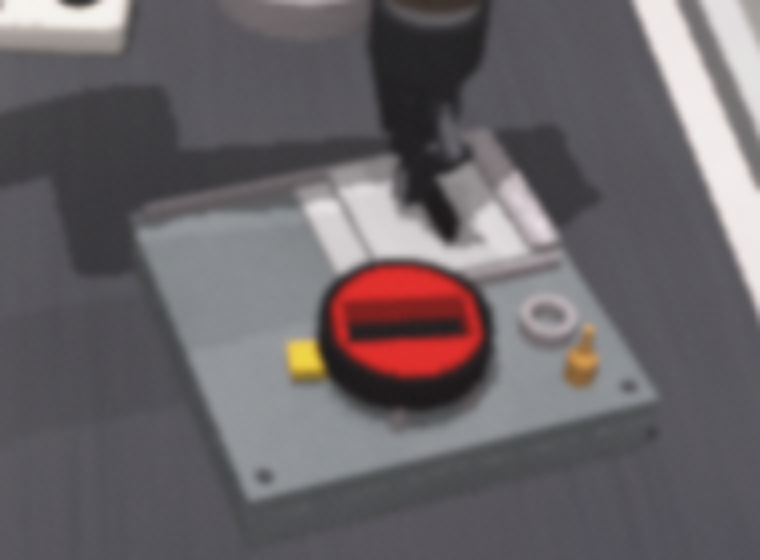

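The rib at (440,215) is close to home, with a small gap left at the stop. I'll creep forward until the force rises.

jog_arm(moves="0.2 0 0 0 0; 0.3 0.1 0 0 0; 0.4 0.1 0 0 0; 0.4 0.1 0 0 0")

```text
clock: 4.35
tool_pos: [0.6169, 0.0965, 0.0755]
eef_rot: [[-0.973, -0.229, -0.007], [-0.229, 0.973, -0.002], [0.008, -0.0, -1.0]]
contact_force: [-7.8, -2.1, 3.1]
gripper_width: 0.003
gripper_force: 4.3
```

jog_arm(moves="0.2 0 0 0 0; 0.3 0.1 0 0 0; 0.3 0.1 0 0 0; 0.3 0.1 0 0 0")

```text
clock: 4.75
tool_pos: [0.6169, 0.0965, 0.0749]
eef_rot: [[-0.973, -0.229, -0.013], [-0.229, 0.974, -0.004], [0.014, -0.0, -1.0]]
contact_force: [-14.8, -4.0, 7.0]
gripper_width: -0.0
gripper_force: 7.5
```

It stopped firmly at 15 N, with the TCP at box x of about 0.044 m, which matches rib at 60 mm. I'll back off, rise and move over the cam with the fingers part open along the slot.

jog_arm(moves="-1 -0.2 0 0 0; -2 -0.5 0 0 0; -2.5 -0.6 1 0 0; -2.5 -0.6 5 0 0; -2.5 -0.6 7 0 0.4; -2.5 -4 7 8 0.4; -2.8 -8 7 16 0.4; -3 -12 7 24 0.4; -3 -13.3 7 32 0.4; -3 -13.3 7 40 0.4; -3 -13.3 7 48 0.4; -3 -13.3 7 56 0.4")

```text
clock: 5.95
tool_pos: [0.5942, -0.0351, 0.1475]
eef_rot: [[-0.35, -0.937, 0.002], [-0.937, 0.35, -0.0], [-0.001, -0.002, -1.0]]
contact_force: [-0.1, -0.4, -0.4]
gripper_width: 0.399
gripper_force: 0.0
```

jog_arm(moves="0 0 0 8 0.4; 0 0 0 16 0.4; 0 0 0 21.5 0.4; 0 0 0 21.5 0.4; 0 0 0 21.5 0.4")

```text
clock: 6.45
tool_pos: [0.5939, -0.0346, 0.147]
eef_rot: [[0.011, -1.0, 0.001], [-1.0, -0.011, -0.0], [0.0, -0.001, -1.0]]
contact_force: [0.3, -0.2, 0.0]
gripper_width: 0.397
gripper_force: 0.0
```

Run:
```python
from h import *
s=state();p=s['tool_pos'];y=s['eef_rot'][:,1];print(p,y,np.degrees(np.arctan2(y[1],y[0])),s['q'].round(2),s['contact_force'],s['gripper_width'])
print('to cam cm',(np.array([.593,-.036])-p[:2])*100)
f=cam('wrist'); save(f,'w2.png')
im=f['pixels'].astype(int); m=(im[...,0]>110)&(im[...,1]<70)&(im[...,2]<70); v,u=np.nonzero(m)
print(len(u),u.min(),u.max(),v.min(),v.max(), 'cam proj',proj(f,[.593,-.036,.096]),proj(f,[.593,-.036,.075]))
```

```text
[ 0.59394072 -0.03461693  0.14704464] [-0.999938   -0.01104487 -0.00141765] -179.36716215327525 [-0.06  0.47  0.12  1.22  0.   -1.64] [ 0.33380964 -0.19138347  0.0098875 ] 0.3967084879931904
to cam cm [-0.09407171 -0.13830653]
9024 186 389 149 283 cam proj [[320.34722937 219.3241481 ]] [[320.30288003 208.76507445]]
```

View pics/w2.png

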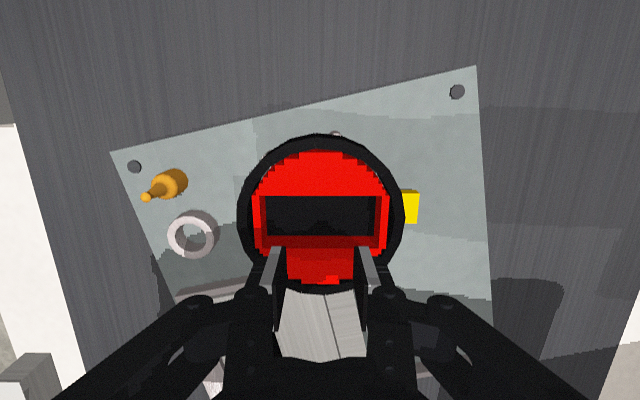

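The slot is centred at about (320,217) in the wrist view against a prediction of (320,219), and the fingers straddle its centre along the slot. Descending.

jog_arm(moves="-0.1 -0.1 -2 0 0.4; -0.1 -0.1 -4 0 0.4; -0.1 -0.1 -5 0 0.4; -0.1 -0.1 -5.8 0 0.4; -0.1 -0.1 -6.5 0 0.4; -0.1 -0.1 -6.8 0 0.4; -0.1 -0.1 -6.8 0 0.4")

```text
clock: 7.2
tool_pos: [0.5924, -0.0356, 0.0782]
eef_rot: [[0.013, -1.0, -0.0], [-1.0, -0.013, 0.0], [-0.0, 0.0, -1.0]]
contact_force: [-0.8, -0.4, 2.1]
gripper_width: 0.398
gripper_force: 0.0
```

jog_arm(moves="0 0 0 -8 0.4; 0 0 0 -16 0.4; 0 0 0 -24 0.4; 0 0 0 -32 0.4; 0 0 0 -32 0.4")

```text
clock: 7.7
tool_pos: [0.5931, -0.0354, 0.0791]
eef_rot: [[-0.518, -0.855, 0.002], [-0.855, 0.518, 0.0], [-0.001, -0.001, -1.0]]
contact_force: [0.4, -0.3, 0.5]
gripper_width: 0.397
gripper_force: 0.4
```

Run:
```python
from h import *
s=state();print(s['contact_force'],s['moment'])
f=cam('side')
cv2.imwrite('pics/s4.png',cv2.resize(f['pixels'][130:270,260:450],None,fx=4,fy=4,interpolation=cv2.INTER_CUBIC)[...,::-1])
```

```text
[ 0.42461015 -0.30806476  0.50986262] [ 0.13727085 -0.03923257  0.04303821]
```

View pics/s4.png

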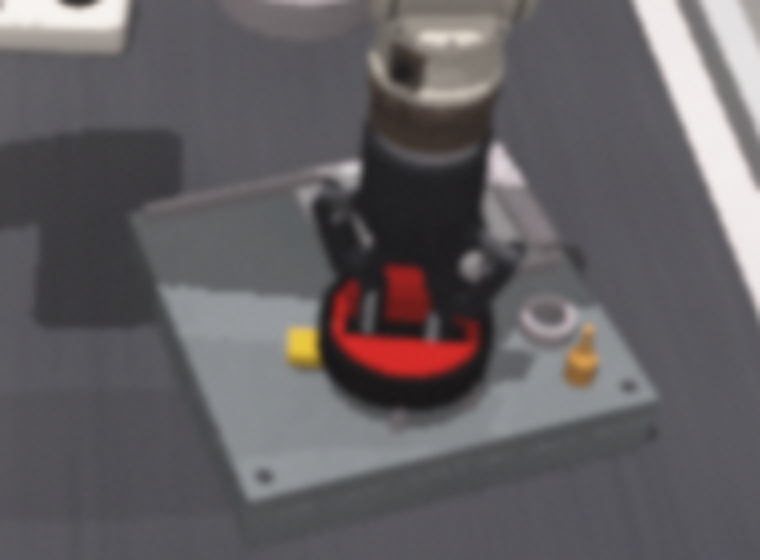

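The fingers are in the slot and the cam has started to follow, with the tongue moving at about (303,347). I'll keep turning.

jog_arm(moves="0 0 0 -8 0.4; 0 0 0 -16 0.4; 0 0 0 -24 0.4; 0 0 0 -32 0.4; 0 0 0 -40 0.4; 0 0 0 -48 0.4; 0 0 0 -54 0.4; 0 0 0 -54 0.4")

```text
clock: 8.55
tool_pos: [0.5934, -0.0351, 0.0791]
eef_rot: [[-0.996, -0.086, 0.002], [-0.086, 0.996, 0.001], [-0.002, 0.001, -1.0]]
contact_force: [1.3, 3.1, 0.7]
gripper_width: 0.4
gripper_force: 1.2
```

jog_arm(moves="0 0 0 -4 0.4; 0 0 0 -8 0.4; 0 0 0 -8 0.4")

```text
clock: 8.85
tool_pos: [0.5935, -0.0351, 0.0791]
eef_rot: [[-0.999, 0.053, 0.002], [0.053, 0.999, 0.001], [-0.002, 0.001, -1.0]]
contact_force: [2.1, 3.3, 1.2]
gripper_width: 0.398
gripper_force: 1.6
```

Run:
```python
from h import *
s=state();print(s['contact_force'],s['moment'],s['q'][5])
```

```text
[2.07249171 3.32090864 1.23084245] [ 0.60803967 -0.43688134 -0.02264831] -0.006927963097058257
```

jog_arm(moves="0 0 0 -3 0.4; 0 0 0 -6 0.4; 0 0 0 -6 0.4")

```text
clock: 9.15
tool_pos: [0.5935, -0.0352, 0.0791]
eef_rot: [[-0.988, 0.157, 0.003], [0.157, 0.988, 0.001], [-0.002, 0.001, -1.0]]
contact_force: [3.5, 4.0, 2.8]
gripper_width: 0.398
gripper_force: 1.9
```

Run:
```python
from h import *
s=state();y=s['eef_rot'][:,1];print(s['contact_force'],s['moment'],np.degrees(np.arctan2(y[1],y[0])))
```

```text
[3.53323035 4.03041516 2.82976196] [ 0.61534918 -0.62888761  0.02959626] 80.97847027149145
```

jog_arm(moves="0 0 0 -3 0.4; 0 0 0 -6 0.4; 0 0 0 -6 0.4")

```text
clock: 9.45
tool_pos: [0.5942, -0.037, 0.0792]
eef_rot: [[-0.967, 0.255, 0.004], [0.255, 0.967, -0.004], [-0.005, -0.003, -1.0]]
contact_force: [4.1, -5.5, 1.0]
gripper_width: 0.398
gripper_force: 69.7
```

Run:
```python
from h import *
s=state();y=s['eef_rot'][:,1];print(s['contact_force'],s['moment'],np.degrees(np.arctan2(y[1],y[0])))
f=cam('side')
cv2.imwrite('pics/s5.png',cv2.resize(f['pixels'][130:270,260:450],None,fx=4,fy=4,interpolation=cv2.INTER_CUBIC)[...,::-1])
```

```text
[ 4.0588866  -5.54433366  0.96036481] [-0.52048745 -1.07241957  1.95440433] 75.21058965589651
```

View pics/s5.png

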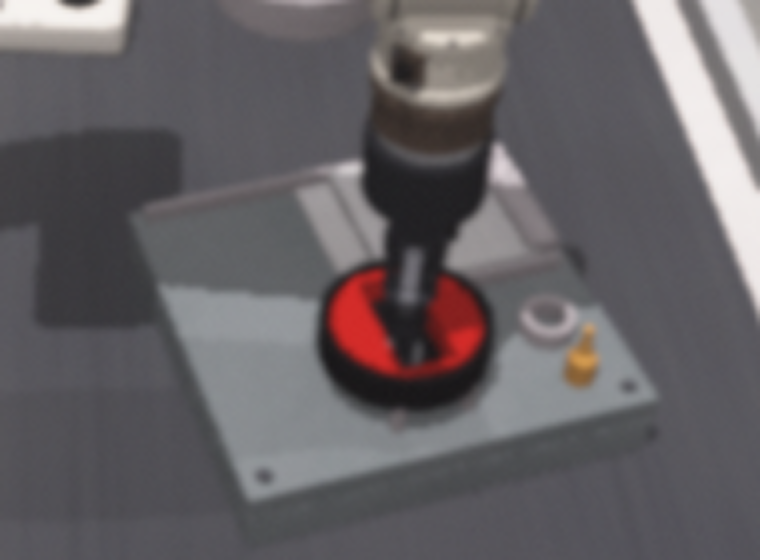

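The z moment jumped to 1.95 N m and the slot lies along the box's y, so the cam is at its stop. I'll relax the turn inside the slack, lift out and check.

jog_arm(moves="0 0 0 6 0.4; 0 0 0 14 0.4; 0 0 0 22 0.4; 0 0 0 24 0.4; 0 0 1 24 0.4; 0 0 3 24 0.4; 0 0 7 24 0.4; 0 0 11 24 0.4; -4 -1 15 24 0.4; -9 -3 16 24 0.4; -14 -6 16 24 0.4; -19 -9 16 24 0.4")

```text
clock: 10.7
tool_pos: [0.424, -0.1125, 0.2393]
eef_rot: [[-0.988, -0.154, 0.001], [-0.154, 0.988, -0.002], [-0.001, -0.002, -1.0]]
contact_force: [-0.0, -1.5, 1.3]
gripper_width: 0.402
gripper_force: 0.0
```

jog_arm(moves="-3 -4 0 0 0.4; -5 -8 0 0 0.4; -5 -13 0 0 0.4; -5 -18 0 0 0.4; -5 -18 0 0 0.4; -5 -18 0 0 0.4")

```text
clock: 11.3
tool_pos: [0.3747, -0.2926, 0.238]
eef_rot: [[-0.989, -0.149, -0.001], [-0.149, 0.989, 0.001], [0.001, 0.001, -1.0]]
contact_force: [-0.3, 0.2, -0.1]
gripper_width: 0.401
gripper_force: 0.0
```

Run:
```python
from h import *
print(state()['contact_force'])
f=cam('top')
cv2.imwrite('pics/t3.png',cv2.resize(f['pixels'][105:240,250:395],None,fx=4.4,fy=4.4,interpolation=cv2.INTER_CUBIC)[...,::-1])
p=np.array([.589,.0241]);c,s=np.cos(.2304),np.sin(.2304);im=f['pixels'].astype(int)
m=np.zeros((400,640),bool);m[145:175,280:312]=(im.max(2)<60)[145:175,280:312]
v,u=np.nonzero(m);P=ray(f,(u.mean(),v.mean()),.088)[:2]-p;print('rib?',u.mean(),v.mean(),len(u),P@[c,s],P@[-s,c])
r,g,b=im[...,0],im[...,1],im[...,2]
m=(r>150)&(g>120)&(b<80);m[:150]=0;m[:,:300]=0;m[:,370:]=0;v,u=np.nonzero(m);print('yellow',len(u),u.mean(),v.mean())
R=(r>120)&(g<70)&(b<70);dk=np.zeros_like(R);dk[140:195,318:368]=im.max(2)[140:195,318:368]<75
yy,xx=np.mgrid[:400,:640];dk&=np.hypot(xx-343,yy-166.5)<15
v,u=np.nonzero(dk);Q=np.array([ray(f,(a,d),.075)[:2] for a,d in zip(u,v)]);Q=Q-Q.mean(0);w,V=np.linalg.eigh(Q.T@Q)
print('slot ang rel box',np.degrees(np.arctan2(V[1,1],V[0,1]))-13.2)
```

```text
[-0.26007859  0.18629013 -0.05407348]
rib? 295.6261682242991 153.0373831775701 107 0.058205235891321074 0.06083721134145968
yellow 51 319.8627450980392 174.05882352941177
slot ang rel box 90.21375391090358
```

View pics/t3.png

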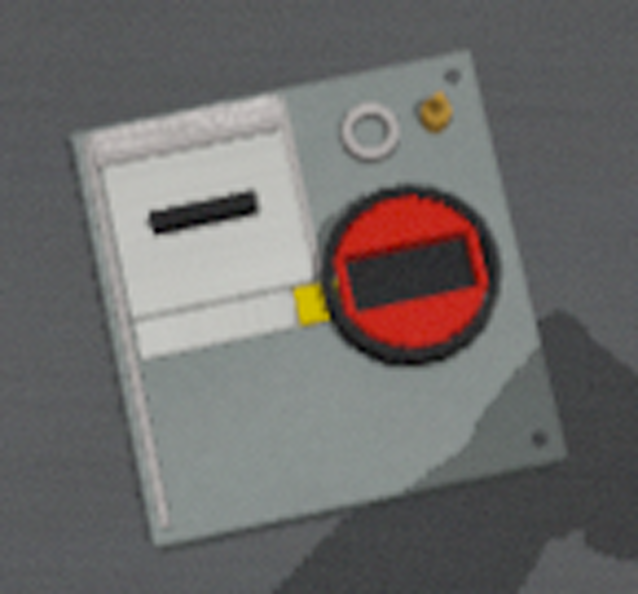

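The cover is home, with the rib at (203,213) and no gap at the stop. The tongue at (312,303) lies over the flange and the slot is at 90°. Nothing else has moved and the arm is clear, so I'll hand it in.

```bash
python3 -c "from workcell import sign_off; print(sign_off())"
```

```text
the job is handed in; nothing more can be done
None
```

The cover is home against its stop and the cam is turned to its stop with the tongue locking it; in the last top view the ring and stylus on the deck had not moved (the table bystanders were not rechecked), and the job was handed in with the arm clear.

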